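Unlock the paint pail's squeeze-tab cap and set it in the tray

ROBOT

A 7-joint arm with a two-finger parallel gripper is mounted at the origin on the work surface. World frame = base frame: x ahead of the robot, y to its left, z up, the work surface at z = 0. Lengths are in m, angles in rad, forces in N, time in s.
With the tool pointing down it reaches from about 0.425 to 0.875 m from the base axis. Payload 4.7 kg.
Tool frame: the origin (TCP) lies midway between the tips of the shut fingers; the grasp point (between the pads) lies 19 mm behind it; x points along the fingers, y is the direction in which the jaws open and shut, and the axes are right-handed (so a half turn about x gives the same grasp; the last joint's range is limited). The gripper opens to 87 mm and grips with 3 to 60 N. Pads are 19 mm wide; open, the fingers measure 117 mm over their backs; the gripper's body (75 mm by 190 mm) begins 51 mm behind the grasp point.
Start: joints at [1.295, 0.321, -0.07, 1.45, 0.023, 1.371, -0.057], TCP at [0.186, -0.623, 0.223] pointing down, gripper open.
Joint ranges: [-2.86, 2.86], [-0.3, 2.09], [-1.38, 1.24], [0.06, 2.45], [-1.56, 4.7], [0.09, 2.05], [-2.69, 2.69]. Speed limits (rad/s): [2.57, 2.57, 3.14, 3.14, 3.14, 3.14, 3.14].

INTERFACE

Orientations are given as a rotation vector (axis times angle).
In Python, from bench import ctrl gives the robot as it stands. The module is installed in compiled form; this text tells all that it offers.
- The arm moves only by the shell command python3 -m jog 'ROWS' [FORCE]. ROWS is JSON, a list of rows, each an object with "rot": the turn, a rotation vector about the tool's x, y, z in units of 5 degrees (1.0 is 5 degrees), a list of three; "travel": the shift along the tool's x, y, z in units of 0.3 m (1.0 is 0.3 m), a list of three; "jaw": the closure, from -1 (fully open) to 1 (shut), so that 0 is half open. In form: [{"rot": [ax, ay, az], "travel": [tx, ty, tz], "jaw": jaw}, ...]. A call has 1 to 8 rows; each row shifts and turns the commanded pose from where the row before left it, along the tool's axes as they then stand; what a row does not reach is not made up. A row lasts 1/10 s, in which the tool goes at most 50 mm and 8.59 degrees, less where a joint would pass 70% of its speed; a pose out of reach is approached as far as the arm can. A call with a number of a shift or a turn outside -1 to 1 is refused whole. A call with a gripper value outside its range is refused whole. The fingers move at their own pace and stop on an object; FORCE is the grip in N (left out, the last holds). Time passes only in rows, so rows that do not move let the fingers close. It gives the time, the measured TCP pose, the force and the opening at its end, in the units of the state.
- ctrl.get_state(): the state, without advancing time (a new reading comes with each control period).
- ctrl.get_image(name): name is "side" or "top"; returns the picture (384x512x3 uint8, red, green, blue); there is no depth.
- ctrl.camera_model(name): a dict with "mtx" (3x3 intrinsics, pixels), "extrinsics" (4x4, takes a point from world to camera coordinates). Camera axes: x right, y up, looking along -z (the intrinsics and any distortion apply to the point x, -y, -z); pixel columns grow to the right and rows downward; lengths in m; the calibration is good to about 2 mm. A picture is of the moment at which its call begins. camera_model takes no time and is no camera call.
- ctrl.close_job(): hands the job in, once; it reports no verdict.
The state is a dict: "time": time; "joint_positions": joint angles; "qd": joint speeds; "joint_torque": joint torques, N m; "position": TCP position; "tool_rot": TCP orientation; "ft_force": force on the tool from outside, world axes, zero at the start; "torque": the same for the moment, N m; "grip_width": opening from 0.0 (shut) to 1.0 (fully open).
Only numpy, scipy, OpenCV 4.12 (cv2) and the standard library are available. Lean on these libraries where they do the work, as an engineer would, in place of code of your own. Each camera call takes 0.05 s, during which the arm holds its last target.

TASK

Open the white paint pail: squeeze the two black tabs of its orange cap together and, keeping them squeezed, turn the cap anticlockwise until you feel it come gently up against its stop, then lift it straight off. Stand the cap upright on the floor of the blue tray, set down rather than dropped, and let go; do not force the cap at its stop or pull while it is locked, and leave the other things where they are.

Things in the scene. Friction and masses are not known exactly. Their poses are not given: they have to be found in the camera images.
- cap: Orange cap, locked on the pail's lid; skirt 54 mm across, flat top 29 mm up. Origin: centre of the skirt's lower rim, on which it stands; z up, the turning axis; y points to tab A. Two black upright spring tabs at +y and -y. It is carried by the squeezed tabs. Mass with tabs 0.13 to 0.22 kg.
- tabs_mid (a point): Cap's axis midway between the two ears, 55 mm above the cap's origin; axes as the cap's. Ears 20 mm wide (x), 5 mm thick (y), from 29 to 66 mm above the cap's origin; outer faces 58 mm apart at rest, 44 mm fully squeezed. Pinch them along y, fingers outside, coming from above; fingertips no lower than 34 mm above the cap's origin, where flat arms run outwards below.
- tab_a (a joint): travel of tab A (cap's +y), m: 0 at rest, 0.007 squeezed fully in; spring 3 N at rest, 10 N fully in. From each ear an arm runs out to 38 mm from the axis and down outside the skirt as a pawl, which at rest sits in a notch of the pail's lock ring and stops all turning; fully in it clears the ring.
- tab_b (a joint): travel of tab B (cap's -y), m: 0 at rest, 0.007 squeezed fully in; otherwise as tab A
- pail: White paint pail, teal band, light grey lid, 176 mm across, full, heavy and fixed. Origin: centre of its underside; its z axis is the cap's axis. Flat top of the lid 140 mm up. Dark grey lock ring on the lid around the cap, 80 mm across, 14 mm high, notches every 30 degrees.
- seat (a point): Centre of the lid's top, where the cap stands (cap's origin here at the start, within 2 mm). The cap has about 2 mm of side play and 2 mm of up-and-down play on the pail. The bayonet neck inside bears at most 35 N from the cap (turned hard against the stop, pulled up while locked, or pushed sideways).
- bayonet: Neck inside the cap, out of sight: lugs of the cap lie under ledges. Squeezed, the cap turns almost freely anticlockwise (from above) to a rigid stop. The stop lies 0.6 to 1.3 rad from the start, different each time and only to be felt: turn slowly and stop when the twist rises by 0.2 N m. Origin: seat. The cap lifts off at the stop and up to 0.1 rad short of it, nowhere else.
- tray: Blue open tray, fixed, 240 mm (x) by 200 mm (y), 22 mm high, walls and floor 5 mm. Origin: centre of its underside; floor 5 mm above it. A roll of tape lies in it about 75 mm along +x and 55 mm along +y; the rest is empty.
- tape: roll of yellow tape, 60 mm across, 24 mm high, lying flat on the tray near one corner; origin: centre of its underside
- jar: amber jar with a white cap, 56 mm across, 85 mm high, standing between pail and tray; origin: centre of its underside
- brush: paint brush lying on the table
- scraper: flat spatula lying on the table
- cup: clear plastic cup, 76 mm across, 90 mm high
- tin: plain metal tin, 72 mm across, 80 mm high
- puck: red plastic disc, 72 mm across, 16 mm high
Mind the look-alikes: they are no part of the job. There is more than one size of the cap; the job needs the largest.

How it is judged:
By the outcome, as a careful person would: the job done as asked, in the order asked, and still so for the second after the job is handed in, with the robot touching nothing.
It also fails if it takes over 64 s, if anything falls off the work surface, if the arm or the gripper's body presses on something with over 40 N, if the wrist force passes 120 N, or if a joint passes its speed limit or range.

## Working session

There is one attempt and no reset: what is moved stays moved. The work goes in short steps, Python scripts to look and compute and a shell command to move; the robot and the scene stay as the last step left them, time stands still between calls to the robot, and variables do not carry over. Pictures are saved under pics/ and viewed, and the job is handed in when it is done.

```bash
mkdir -p pics; ls
python3 - <<'E'
from bench import ctrl
import cv2,json
s=ctrl.get_state(); print(s)
for n in("side","top"):
    cv2.imwrite(f"pics/{n}0.png",ctrl.get_image(n)[:,:,::-1]); m=ctrl.camera_model(n); print(n,m)
E
```

```text
pics
{'time': 0.0, 'joint_positions': array([ 1.29509901,  0.3218706 , -0.07009621,  1.45169096,  0.02263312,
        1.37079274, -0.0569001 ]), 'qd': array([-0.00043887, -0.00036346,  0.00079561,  0.00094877, -0.00053884,
        0.00266999,  0.0004049 ]), 'joint_torque': array([ 2.54033494e-04, -4.91289926e+01, -4.03766893e-01, -3.12532067e+01,
       -6.41038315e-02,  4.36805247e-02,  1.26536056e-04]), 'position': array([ 0.18552948, -0.62237369,  0.2214227 ]), 'tool_rot': array([ 2.06619272,  0.30363176, -2.06704981]), 'ft_force': array([0.11435477, 1.1371906 , 0.25875128]), 'torque': array([-0.0457457 , -0.05181008,  0.07501326]), 'grip_width': 0.9993511572534418}
side {'mtx': array([[459.60285838,   0.        , 256.7942084 ],
       [  0.        , 459.60285838, 189.28471166],
       [  0.        ,   0.        ,   1.        ]]), 'extrinsics': array([[ 9.91977272e-01, -1.26410259e-01, -1.24001212e-03,
        -5.45051426e-01],
       [ 7.05921933e-02,  5.45766564e-01,  8.34958442e-01,
        -1.46734267e-01],
       [-1.04870556e-01, -8.28347333e-01,  5.50311605e-01,
        -1.53913997e+00],
       [ 0.00000000e+00,  0.00000000e+00,  0.00000000e+00,
         1.00000000e+00]])}
top {'mtx': array([[411.85193659,   0.        , 262.9601892 ],
       [  0.        , 411.85193659, 193.16402787],
       [  0.        ,   0.        ,   1.        ]]), 'extrinsics': array([[ 1.59318013e-02, -9.99870306e-01,  2.35559314e-03,
         8.35590406e-03],
       [ 9.75978686e-01,  1.60629887e-02,  2.17273065e-01,
        -5.77564942e-01],
       [-2.17282724e-01, -1.16254260e-03,  9.76108020e-01,
        -1.19761330e+00],
       [ 0.00000000e+00,  0.00000000e+00,  0.00000000e+00,
         1.00000000e+00]])}
```

View pics/side0.png

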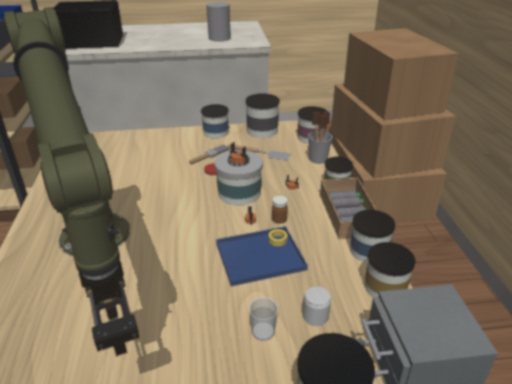

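View pics/top0.png

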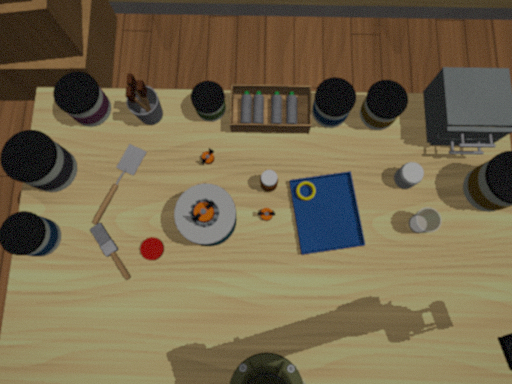

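The side view shows the pail with the orange cap at (238,157), the tray at (262,255) and the jar at (279,209). In the top view the pail is at (206,214), the tray at (327,213) and the small look-alike caps at (207,157) and (265,213). Next I'll enlarge these areas.

Run:
```python
import cv2
t=cv2.imread("pics/top0.png");s=cv2.imread("pics/side0.png")
cv2.imwrite("pics/t_pail.png",cv2.resize(t[174:254,166:246],(800,600)[:1]*1+(800,) if 0 else (600,600),interpolation=cv2.INTER_CUBIC))
cv2.imwrite("pics/s_pail.png",cv2.resize(s[135:210,190:290],(800,600),interpolation=cv2.INTER_CUBIC))
cv2.imwrite("pics/t_tray.png",cv2.resize(t[160:260,255:375],(720,600),interpolation=cv2.INTER_CUBIC))
```

```text
(no output)
```

View pics/t_pail.png

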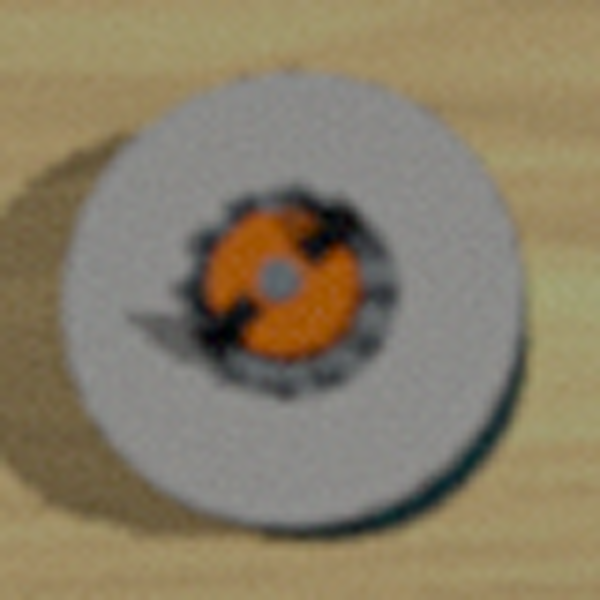

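View pics/s_pail.png

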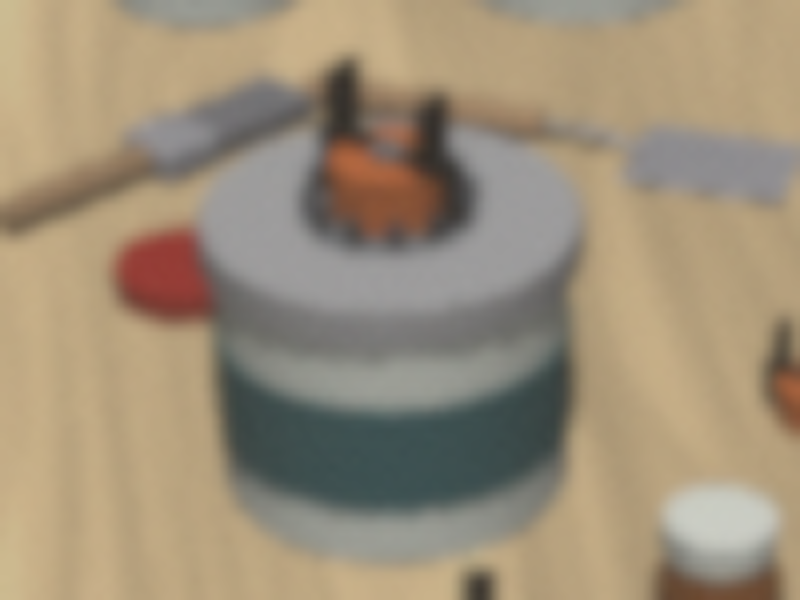

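View pics/t_tray.png

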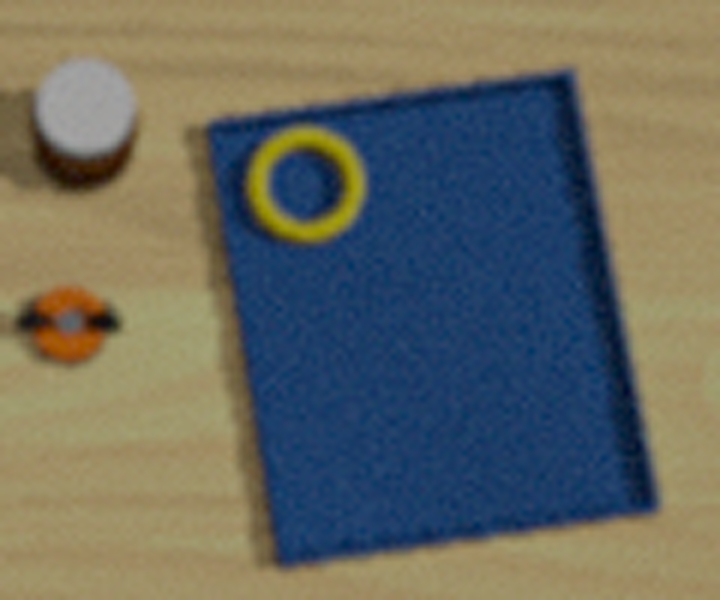

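```bash
cat > h.py <<'E'
import numpy as np
from bench import ctrl
def cam(n):
    m=ctrl.camera_model(n); return m["mtx"],m["extrinsics"]
def proj(n,P):
    K,E=cam(n); P=np.atleast_2d(P); c=P@E[:3,:3].T+E[:3,3]; c=c*[1,-1,-1]; q=c@K.T; return q[:,:2]/q[:,2:]
def back(n,u,v,z):
    K,E=cam(n); d=np.linalg.solve(K,[u,v,1.])*[1,-1,-1]; R=E[:3,:3]; o=-R.T@E[:3,3]; d=R.T@d; return o+d*(z-o[2])/d[2]
E
python3 - <<'E'
from h import *
t=lambda u,v,z:back("top",166+(u+.5)/7.5-.5,174+(v+.5)/7.5-.5,z)
s=lambda u,v,z:back("side",190+(u+.5)/8-.5,135+(v+.5)/8-.5,z)
np.set_printoptions(precision=4,suppress=True)
print("lid",t(293,298,.14)); print("lid w",t(63,298,.14)-t(523,298,.14), t(293,70,.14)-t(293,525,.14))
print("lid side",s(391,215,.14))
print("captop",t(283,283,.169)); print("dot",t(279,280,.171))
print("ears top view",t(340,212,.206),t(232,318,.206))
print("ears side",s(343,64,.206),s(437,98,.206))
T=lambda u,v,z:back("top",255+(u+.5)/6-.5,160+(v+.5)/6-.5,z)
c=[T(210,123,.022),T(573,72,.022),T(658,508,.022),T(280,563,.022)]
print("tray",c,np.mean(c,0)); 
for i in range(4): d=c[(i+1)%4]-c[i]; print(np.linalg.norm(d),np.arctan2(d[1],d[0]))
print("tape",T(307,184,.024+.005),"jar",T(87,107,.085))
E
```

```text
lid [0.499  0.1823 0.14  ]
lid w [-0.0028  0.1741  0.    ] [0.1745 0.0082 0.    ]
lid side [0.505  0.1735 0.14  ]
captop [0.4997 0.1821 0.169 ]
dot [0.5004 0.1833 0.171 ]
ears top view [0.5194 0.1574 0.206 ] [0.4803 0.1942 0.206 ]
ears side [0.4871 0.196  0.206 ] [0.5254 0.1588 0.206 ]
tray [array([ 0.6307, -0.0664,  0.022 ]), array([ 0.662 , -0.2602,  0.022 ]), array([ 0.4304, -0.2969,  0.022 ]), array([ 0.3993, -0.1026,  0.022 ])] [ 0.5306 -0.1816  0.022 ]
0.19632220936592598 -1.4106275190735893
0.23446015931736303 -2.984404885972265
0.19678573467289215 1.7298291992221033
0.2342384655947127 0.1552066115445577
tape [ 0.5967 -0.117   0.029 ] jar [ 0.6218 -0.0001  0.085 ]
```

```bash
cat > ov.py <<'E'
from h import *
import cv2,sys
def circ(c,r,z): a=np.linspace(0,2*np.pi,61); return np.c_[c[0]+r*np.cos(a),c[1]+r*np.sin(a),0*a+z]
def ears(c,yaw,z0):
    R=np.array([[np.cos(yaw),-np.sin(yaw)],[np.sin(yaw),np.cos(yaw)]]);o=[]
    for s in(1,-1):
        for z in(z0+.029,z0+.066):
            q=np.array([[-.01,s*.024],[.01,s*.024],[.01,s*.029],[-.01,s*.029],[-.01,s*.024]])@R.T+c
            o.append(np.c_[q,0*q[:,0]+z])
    return o
def draw(n,img,crop,k,curves,out):
    x0,y0,w,h=crop; I=cv2.resize(img[y0:y0+h,x0:x0+w],(w*k,h*k),interpolation=cv2.INTER_CUBIC)
    for P,col in curves:
        p=((proj(n,P)-[x0,y0]+.5)*k-.5)
        cv2.polylines(I,[np.int32(np.round(p*8))],False,col,1,cv2.LINE_AA,3)
    cv2.imwrite(out,I)
if __name__=="__main__":
    c=np.array([float(sys.argv[1]),float(sys.argv[2])]);yaw=float(sys.argv[3])
    C=[(circ(c,.088,.14),(0,255,0)),(circ(c,.027,.169),(255,255,0)),(circ(c,.04,.154),(255,0,255))]+[(e,(0,0,255)) for e in ears(c,yaw,.14)]
    draw("top",cv2.imread("pics/top0.png"),(166,174,80,75),8,C,"pics/o_t.png")
    draw("side",cv2.imread("pics/side0.png"),(200,135,80,75),8,C,"pics/o_s.png")
    a=cv2.imread("pics/o_t.png");b=cv2.imread("pics/o_s.png");cv2.imwrite("pics/o_"+sys.argv[4]+".png",cv2.resize(np.vstack([a[80:380],b[0:300]]),None,fx=1,fy=1))
E
python3 ov.py .5015 .1805 2.37 a
```

```text
(no output)
```

View pics/o_a.png

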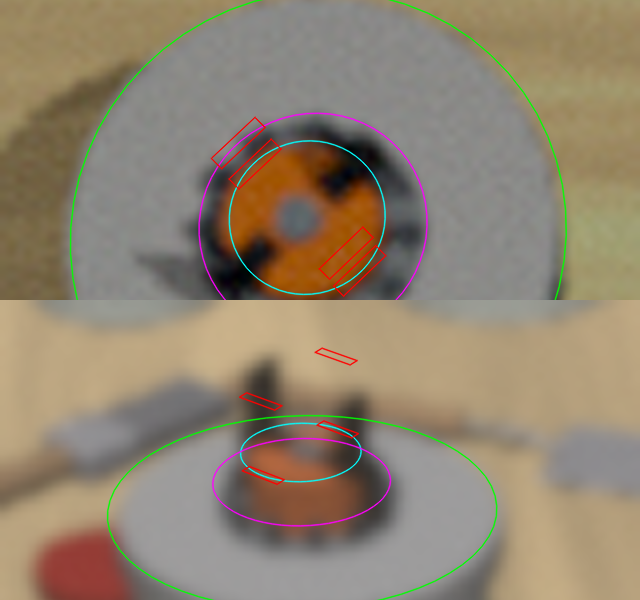

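```bash
sed -i 's/a\[80:380\],b\[0:300\]/a,b/; s/np.vstack/np.hstack/' ov.py; sed -i 's/fx=1,fy=1/fx=.62,fy=.62/' ov.py; python3 ov.py .5015 .1805 .8 b
```

```text
(no output)
```

View pics/o_t.png

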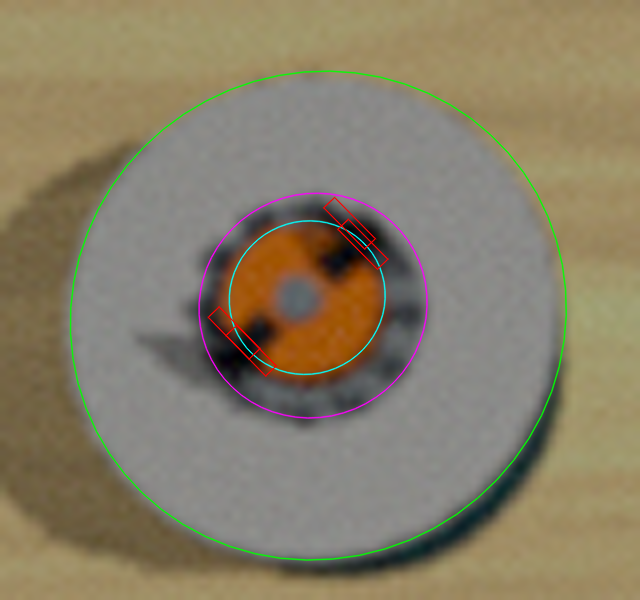

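View pics/o_s.png

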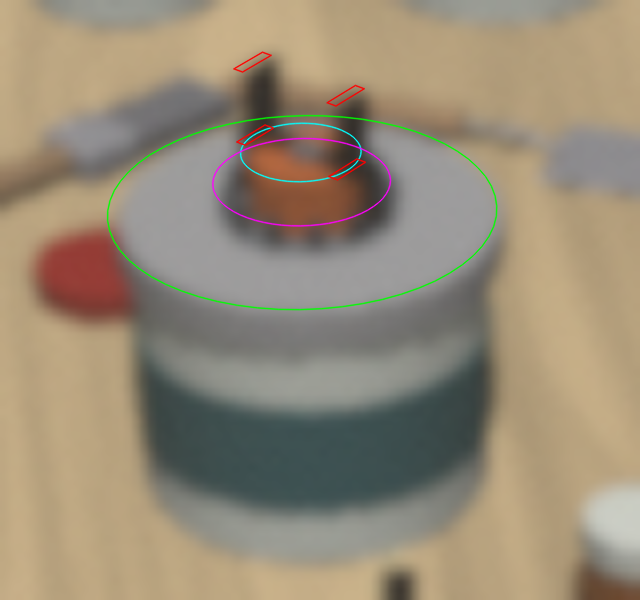

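```bash
cat >> h.py <<'E'
from scipy.spatial.transform import Rotation as Ro
np.set_printoptions(precision=4,suppress=True)
def st():
    s=ctrl.get_state();R=Ro.from_rotvec(s["tool_rot"]).as_matrix();p=np.array(s["position"])
    print("t",round(s["time"],2),"p",p,"yjaw ang",round(np.arctan2(R[1,1],R[0,1]),4),"x",R[:,0],"F",s["ft_force"],"M",s["torque"],"w",round(s["grip_width"]*87,2),"q",s["joint_positions"]);return s,R,p
def go(tgt,ang=None):
    "travel (tool axes, units) needed now; total rot about tool x (units)"
    s,R,p=st(); d=R.T@(np.array(tgt)-p); print("travel units",d/.3,"dist",np.linalg.norm(d))
    if ang is not None:
        e=np.arctan2(R[1,1],R[0,1]); a=(ang-e+np.pi/2)%np.pi-np.pi/2
        print("world turn deg",np.degrees(a),"tool x rot units",-np.degrees(a)/5)
E
python3 -c "
from h import *
s,R,p=st();print(R);go([.502,.179,.26],-.77)"
```

```text
t 0.1 p [ 0.1856 -0.6224  0.2216] yjaw ang -1.281 x [-0.0006  0.0016 -1.    ] F [ 0.1855 -0.142   0.431 ] M [ 0.0411 -0.0066  0.0023] w 86.95 q [ 1.2951  0.3218 -0.0701  1.4515  0.0226  1.3708 -0.0569]
[[-0.0006  0.2858 -0.9583]
 [ 0.0016 -0.9583 -0.2858]
 [-1.     -0.0017  0.0001]]
t 0.1 p [ 0.1856 -0.6224  0.2216] yjaw ang -1.281 x [-0.0006  0.0016 -1.    ] F [ 0.1855 -0.142   0.431 ] M [ 0.0411 -0.0066  0.0023] w 86.95 q [ 1.2951  0.3218 -0.0701  1.4515  0.0226  1.3708 -0.0569]
travel units [-0.1244 -2.2589 -1.7742] dist 0.8625155343994418
world turn deg 29.278016063624964 tool x rot units -5.855603212724993
```

```bash
python3 -m jog '[{"rot":[0,0,0],"travel":[-0.03,0,-0.15],"jaw":-1},{"rot":[0,0,0],"travel":[-0.03,0,-0.16],"jaw":-1},{"rot":[0,0,0],"travel":[-0.03,0,-0.16],"jaw":-1},{"rot":[0,0,0],"travel":[-0.03,0,-0.16],"jaw":-1},{"rot":[0,0,0],"travel":[0,-0.141,-0.071],"jaw":-1},{"rot":[0,0,0],"travel":[0,-0.141,-0.071],"jaw":-1},{"rot":[0,0,0],"travel":[0,-0.141,-0.071],"jaw":-1},{"rot":[0,0,0],"travel":[0,-0.141,-0.071],"jaw":-1}]' 10
python3 -m jog '[{"rot":[0,0,0],"travel":[0,-0.141,-0.071],"jaw":-1},{"rot":[0,0,0],"travel":[0,-0.141,-0.071],"jaw":-1},{"rot":[0,0,0],"travel":[0,-0.141,-0.071],"jaw":-1},{"rot":[0,0,0],"travel":[0,-0.141,-0.071],"jaw":-1},{"rot":[0,0,0],"travel":[0,-0.141,-0.071],"jaw":-1},{"rot":[0,0,0],"travel":[0,-0.141,-0.071],"jaw":-1},{"rot":[0,0,0],"travel":[0,-0.141,-0.071],"jaw":-1}]' 10
python3 -c "
from h import *
go([.502,.179,.26],-.77)"
```

```text
time: 0.9
position: [0.4002, -0.3803, 0.2578]
tool_rot: [2.065, 0.302, -2.067]
ft_force: [1.5, -0.8, 0.3]
grip_width: 1.0
time: 1.6
position: [0.4581, -0.0542, 0.2584]
tool_rot: [2.066, 0.301, -2.066]
ft_force: [1.4, -0.1, -0.4]
grip_width: 1.002
t 1.6 p [ 0.4581 -0.0542  0.2584] yjaw ang -1.2812 x [-0.0001 -0.0006 -1.    ] F [ 1.3883 -0.132  -0.3664] M [ 0.0096 -0.0721 -0.0227] w 87.21 q [ 0.6629 -0.0903 -0.5607  1.8216 -0.0481  1.3968 -1.1688]
travel units [-0.006  -0.703  -0.3621] dist 0.23725160918148436
world turn deg 29.2902282573029 tool x rot units -5.85804565146058
```

```bash
python3 -m jog '[{"rot":[0,0,0],"travel":[0,-0.141,-0.072],"jaw":-1},{"rot":[0,0,0],"travel":[0,-0.141,-0.072],"jaw":-1},{"rot":[0,0,0],"travel":[0,-0.141,-0.072],"jaw":-1},{"rot":[0,0,0],"travel":[0,-0.141,-0.072],"jaw":-1},{"rot":[-1.0,0,0],"travel":[0,-0.141,-0.072],"jaw":-1},{"rot":[-1.0,0,0],"travel":[0,0,0],"jaw":-1},{"rot":[-1.0,0,0],"travel":[0,0,0],"jaw":-1},{"rot":[-1.0,0,0],"travel":[0,0,0],"jaw":-1}]'
python3 -m jog '[{"rot":[-1.0,0,0],"travel":[0,0,0],"jaw":-1},{"rot":[-0.86,0,0],"travel":[0,0,0],"jaw":-1},{"rot":[0,0,0],"travel":[0,0,0],"jaw":-1},{"rot":[0,0,0],"travel":[0,0,0],"jaw":-1}]'
python3 -c "
from h import *
import cv2
go([.502,.179,.26],-.77)
for n in('top','side'): cv2.imwrite(f'pics/{n}1.png',ctrl.get_image(n)[:,:,::-1])
t=cv2.imread('pics/top1.png');s=cv2.imread('pics/side1.png')
cv2.imwrite('pics/z1.png',np.hstack([cv2.resize(t[154:254,156:256],(400,400),interpolation=2),cv2.resize(s[90:190,190:290],(400,400),interpolation=2)]))
print(proj('top',[.502,.179,.26]),proj('side',[.502,.179,.26]))
"
```

```text
time: 2.4
position: [0.501, 0.178, 0.2579]
tool_rot: [1.85, 0.618, -1.853]
ft_force: [0.1, 0.1, -0.1]
grip_width: 1.0
time: 2.8
position: [0.5013, 0.1773, 0.2582]
tool_rot: [1.75, 0.739, -1.751]
ft_force: [0.1, -0.8, -0.3]
grip_width: 1.001
t 2.8 p [0.5013 0.1773 0.2582] yjaw ang -0.7715 x [-0.0005 -0.0002 -1.    ] F [ 0.0717 -0.7762 -0.3393] M [ 0.0063 -0.0572 -0.0516] w 87.09 q [ 0.4276  0.1174 -0.8749  1.6648  0.0913  1.4025 -1.2307]
travel units [-0.0059 -0.0022 -0.0056] dist 0.0025302201102096744
world turn deg 0.08633048020461057 tool x rot units -0.017266096040922115
[[199.6008 204.215 ]] [[236.6403 130.7228]]
```

View pics/z1.png

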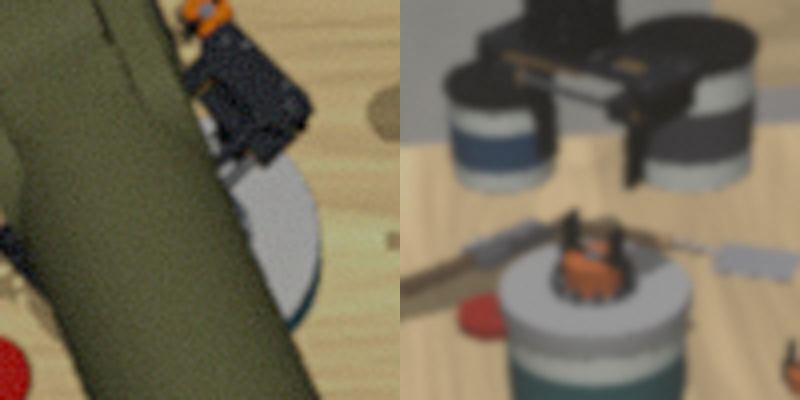

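```bash
python3 -c "
from h import *
from ov import draw
import cv2
s,R,p=st()
C=[]
for sg in(1,-1):
    for w in(.0435,.0585):
        for z in (0,-.03): pass
    q=[p+R@np.array([0,sg*a,b]) for a,b in((.0435,-.0095),(.0585,-.0095),(.0585,.0095),(.0435,.0095),(.0435,-.0095))]
    C.append((np.array(q),(0,0,255)))
    q=[p+R@np.array([-.04,sg*a,b]) for a,b in((.0435,-.0095),(.0585,-.0095),(.0585,.0095),(.0435,.0095),(.0435,-.0095))]
    C.append((np.array(q),(0,255,0)))
draw('side',cv2.imread('pics/side1.png'),(200,90,80,65),10,C,'pics/z2.png')
"
```

```text
t 2.9 p [0.5014 0.1774 0.2584] yjaw ang -0.771 x [-0.0002 -0.0002 -1.    ] F [ 0.4076  0.9463 -0.1618] M [ 0.0562 -0.0468  0.0579] w 86.83 q [ 0.4275  0.1173 -0.8748  1.6646  0.0913  1.4026 -1.2302]
```

View pics/z2.png

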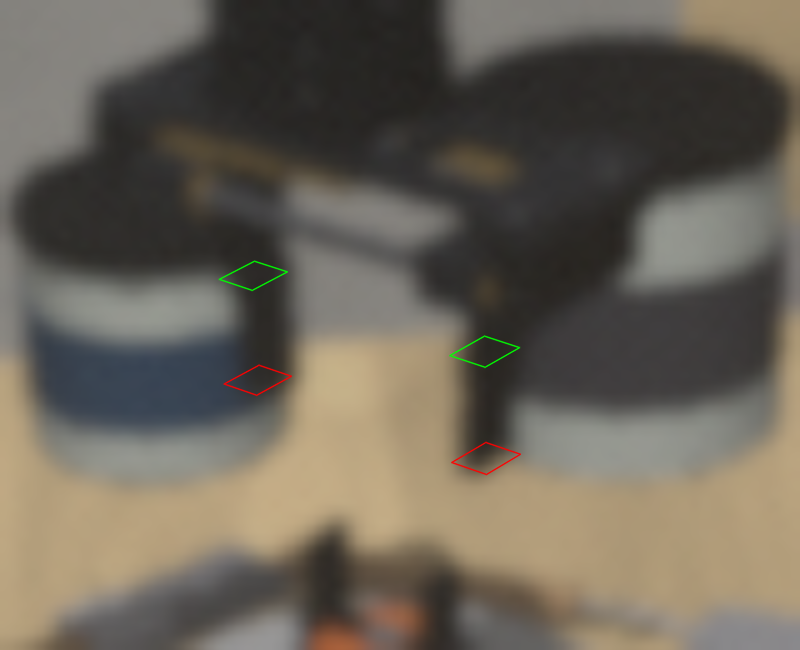

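```bash
python3 -c "
from h import *
go([.5025,.179,.178],-.77)"
```

```text
t 2.9 p [0.5014 0.1774 0.2584] yjaw ang -0.771 x [-0.0002 -0.0002 -1.    ] F [ 0.4076  0.9463 -0.1618] M [ 0.0562 -0.0468  0.0579] w 86.83 q [ 0.4275  0.1173 -0.8748  1.6646  0.0913  1.4026 -1.2302]
travel units [ 0.2679 -0.0011 -0.0065] dist 0.08039694924871967
world turn deg 0.05486828850986708 tool x rot units -0.010973657701973416
```

```bash
python3 -m jog '[{"rot":[0,0,0],"travel":[0.05,-0.001,-0.0065],"jaw":-1},{"rot":[0,0,0],"travel":[0.05,0,0],"jaw":-1},{"rot":[0,0,0],"travel":[0.05,0,0],"jaw":-1},{"rot":[0,0,0],"travel":[0.05,0,0],"jaw":-1},{"rot":[0,0,0],"travel":[0.04,0,0],"jaw":-0.7},{"rot":[0,0,0],"travel":[0.02,0,0],"jaw":-0.6},{"rot":[0,0,0],"travel":[0.008,0,0],"jaw":-0.5},{"rot":[0,0,0],"travel":[0,0,0],"jaw":-0.5}]' 5
python3 -c "
from h import *
import cv2
s,R,p=st()
s=ctrl.get_image('side')[:,:,::-1]; cv2.imwrite('pics/side2.png',s)
cv2.imwrite('pics/z3.png',cv2.resize(s[110:185,195:295],(800,600),interpolation=2))
"
```

```text
time: 3.7
position: [0.5027, 0.1792, 0.1781]
tool_rot: [1.75, 0.741, -1.75]
ft_force: [-0.7, 0.1, 0.4]
grip_width: 0.773
t 3.7 p [0.5027 0.1792 0.1781] yjaw ang -0.7696 x [-0.      0.0001 -1.    ] F [-0.6921  0.0698  0.3581] M [-0.0688 -0.0828 -0.0355] w 67.23 q [ 0.4025  0.1825 -0.8712  1.7755  0.1467  1.251  -1.2765]
```

View pics/z3.png

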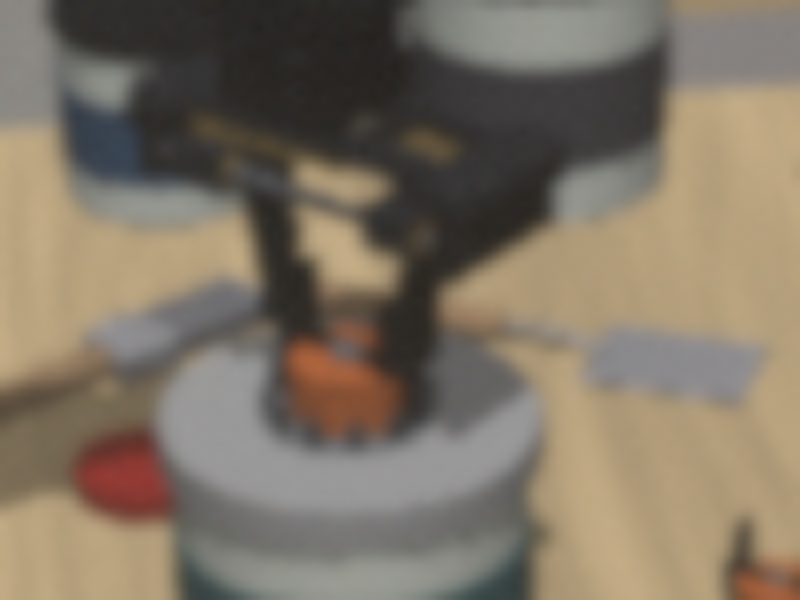

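The jaws straddle both ears, left at (300,300) and right at (410,310). I'll close lightly to feel the contact.

```bash
python3 -m jog '[{"rot":[0,0,0],"travel":[0,0,0],"jaw":-0.38},{"rot":[0,0,0],"travel":[0,0,0],"jaw":-0.34},{"rot":[0,0,0],"travel":[0,0,0],"jaw":-0.3},{"rot":[0,0,0],"travel":[0,0,0],"jaw":-0.3}]' 3
python3 -c "
from h import *
st()"
```

```text
time: 4.15
position: [0.502, 0.1802, 0.1785]
tool_rot: [1.749, 0.743, -1.749]
ft_force: [-3.3, 3.1, 3.0]
grip_width: 0.657
t 4.15 p [0.502  0.1802 0.1785] yjaw ang -0.7686 x [-0.0006  0.0008 -1.    ] F [-3.2756  3.0674  2.9873] M [0.6232 0.8197 0.0226] w 57.17 q [ 0.4022  0.1817 -0.8723  1.7753  0.1452  1.2519 -1.2764]
```

```bash
python3 -m jog '[{"rot":[0,0,0],"travel":[0,-0.005,0],"jaw":-0.3},{"rot":[0,0,0],"travel":[0,0,0],"jaw":-0.3},{"rot":[0,0,0],"travel":[0,0,0],"jaw":-0.3}]' 3
python3 -c "
from h import *
s,R,p=st();print(R.T@s['ft_force'])"
```

```text
time: 4.45
position: [0.5018, 0.1803, 0.1784]
tool_rot: [1.75, 0.741, -1.749]
ft_force: [-3.0, 2.3, 4.6]
grip_width: 0.653
t 4.45 p [0.5018 0.1803 0.1784] yjaw ang -0.7697 x [ 0.0008  0.0003 -1.    ] F [-3.0127  2.3354  4.6384] M [0.4902 0.54   0.0008] w 56.8 q [ 0.4018  0.1804 -0.8723  1.7767  0.1454  1.2506 -1.2781]
[-4.6401 -3.787   0.4159]
```

```bash
python3 -m jog '[{"rot":[0,0,0],"travel":[-0.003,-0.008,0],"jaw":-0.3},{"rot":[0,0,0],"travel":[0,0,0],"jaw":-0.3},{"rot":[0,0,0],"travel":[0,0,0],"jaw":-0.3}]' 3
python3 -c "
from h import *
s,R,p=st();print(R.T@s['ft_force'])"
```

```text
time: 4.75
position: [0.4999, 0.1811, 0.1786]
tool_rot: [1.749, 0.74, -1.75]
ft_force: [-0.4, 0.3, -1.1]
grip_width: 0.665
t 4.75 p [0.4999 0.1811 0.1786] yjaw ang -0.7701 x [-0.0002 -0.0009 -1.    ] F [-0.4097  0.2661 -1.0684] M [ 0.0013 -0.0379  0.0195] w 57.89 q [ 0.4011  0.1774 -0.8734  1.779   0.1437  1.2517 -1.2801]
[ 1.0682 -0.4799  0.0935]
```

Both ears are touched evenly now: the width is 57.9 mm and the net force is about zero. This also agrees with the top-camera position. Next I'll squeeze fully.

```bash
python3 -m jog '[{"rot":[0,0,0],"travel":[0,0,0],"jaw":-0.2},{"rot":[0,0,0],"travel":[0,0,0],"jaw":-0.1},{"rot":[0,0,0],"travel":[0,0,0],"jaw":0},{"rot":[0,0,0],"travel":[0,0,0],"jaw":0.1},{"rot":[0,0,0],"travel":[0,0,0],"jaw":0.1},{"rot":[0,0,0],"travel":[0,0,0],"jaw":0.1}]' 20
python3 -c "
from h import *
s,R,p=st();print(R.T@s['ft_force'])"
```

```text
time: 5.35
position: [0.4998, 0.1818, 0.179]
tool_rot: [1.749, 0.741, -1.75]
ft_force: [-0.2, -0.5, -1.4]
grip_width: 0.495
t 5.35 p [0.4998 0.1818 0.179 ] yjaw ang -0.7695 x [-0.     -0.0002 -1.    ] F [-0.203  -0.4878 -1.4422] M [-0.0129 -0.0052 -0.0153] w 43.08 q [ 0.4008  0.1771 -0.8741  1.7784  0.1429  1.252  -1.28  ]
[1.4422 0.1934 0.4915]
```

```bash
python3 -m jog '[{"rot":[-0.2,0,0],"travel":[0,0,0],"jaw":0.1},{"rot":[-0.2,0,0],"travel":[0,0,0],"jaw":0.1},{"rot":[-0.2,0,0],"travel":[0,0,0],"jaw":0.1},{"rot":[-0.2,0,0],"travel":[0,0,0],"jaw":0.1}]' 20
python3 -c "
from h import *
s,R,p=st();print(R.T@s['ft_force'])"
```

```text
time: 5.75
position: [0.4998, 0.1819, 0.179]
tool_rot: [1.702, 0.794, -1.702]
ft_force: [0.4, 0.3, -1.1]
grip_width: 0.488
t 5.75 p [0.4998 0.1819 0.179 ] yjaw ang -0.6981 x [ 0.     -0.0001 -1.    ] F [ 0.4394  0.2834 -1.0944] M [-0.0382 -0.0203 -0.0471] w 42.46 q [ 0.4077  0.1787 -0.8822  1.7782  0.1452  1.2523 -1.2105]
[ 1.0944  0.1544 -0.4996]
```

```bash
python3 -m jog '[{"rot":[-0.4,0,0],"travel":[0,0,0],"jaw":0.1},{"rot":[-0.4,0,0],"travel":[0,0,0],"jaw":0.1},{"rot":[-0.4,0,0],"travel":[0,0,0],"jaw":0.1},{"rot":[-0.4,0,0],"travel":[0,0,0],"jaw":0.1},{"rot":[-0.4,0,0],"travel":[0,0,0],"jaw":0.1},{"rot":[-0.4,0,0],"travel":[0,0,0],"jaw":0.1},{"rot":[-0.4,0,0],"travel":[0,0,0],"jaw":0.1},{"rot":[-0.4,0,0],"travel":[0,0,0],"jaw":0.1}]' 20
python3 -c "
from h import *
s,R,p=st();print(R.T@s['ft_force'])"
```

```text
time: 6.55
position: [0.4999, 0.1812, 0.1789]
tool_rot: [1.51, 0.98, -1.511]
ft_force: [0.8, -1.5, -2.0]
grip_width: 0.491
t 6.55 p [0.4999 0.1812 0.1789] yjaw ang -0.4187 x [-0.0001 -0.0009 -1.    ] F [ 0.8296 -1.5497 -2.0242] M [-0.3133 -0.0792  0.0188] w 42.69 q [ 0.4359  0.1857 -0.9148  1.7776  0.1554  1.2541 -0.938 ]
[2.0255 1.3875 1.0767]
```

```bash
python3 -m jog '[{"rot":[-0.35,0,0],"travel":[0,0,0],"jaw":0.1},{"rot":[-0.35,0,0],"travel":[0,0,0],"jaw":0.1},{"rot":[-0.35,0,0],"travel":[0,0,0],"jaw":0.1},{"rot":[-0.35,0,0],"travel":[0,0,0],"jaw":0.1},{"rot":[-0.35,0,0],"travel":[0,0,0],"jaw":0.1},{"rot":[-0.35,0,0],"travel":[0,0,0],"jaw":0.1},{"rot":[-0.1,0,0],"travel":[0,0,0],"jaw":0.1}]' 20
python3 -c "
from h import *
s,R,p=st();print(R.T@s['ft_force'])"
```

```text
time: 7.25
position: [0.5, 0.1814, 0.179]
tool_rot: [1.374, 1.092, -1.375]
ft_force: [0.5, -3.5, -1.9]
grip_width: 0.489
t 7.25 p [0.5    0.1814 0.179 ] yjaw ang -0.2274 x [ 0.0002 -0.0006 -1.    ] F [ 0.5166 -3.5039 -1.8882] M [-0.8424 -0.234  -0.0781] w 42.51 q [ 0.4559  0.1911 -0.9387  1.7769  0.1625  1.2549 -0.7524]
[1.8904 1.2928 3.2962]
```

```bash
cat > chk.py <<'E'
from h import *
import sys
s=ctrl.get_state();R=Ro.from_rotvec(s["tool_rot"]).as_matrix()
f=R.T@s["ft_force"];m=s["torque"][2]
print("turn",round(np.arctan2(R[1,1],R[0,1])+.7695,4),"Mz",round(m,3),"Ftool",f,"w",round(s["grip_width"]*87,1))
sys.exit(1 if m<-.17 or np.abs(f).max()>7 else 0)
E
python3 -m jog '[{"rot":[-0.1,0,0],"travel":[0,0.001,0.003],"jaw":0.1},{"rot":[-0.1,0,0],"travel":[0,0,0],"jaw":0.1}]' >/dev/null && python3 chk.py && 
python3 -m jog '[{"rot":[-0.1,0,0],"travel":[0,0,0],"jaw":0.1},{"rot":[-0.1,0,0],"travel":[0,0,0],"jaw":0.1}]' >/dev/null && python3 chk.py && 
python3 -m jog '[{"rot":[-0.1,0,0],"travel":[0,0,0],"jaw":0.1},{"rot":[-0.1,0,0],"travel":[0,0,0],"jaw":0.1}]' >/dev/null && python3 chk.py && 
python3 -m jog '[{"rot":[-0.1,0,0],"travel":[0,0,0],"jaw":0.1},{"rot":[-0.1,0,0],"travel":[0,0,0],"jaw":0.1}]' >/dev/null && python3 chk.py && 
python3 -m jog '[{"rot":[-0.1,0,0],"travel":[0,0,0],"jaw":0.1},{"rot":[-0.1,0,0],"travel":[0,0,0],"jaw":0.1}]' >/dev/null && python3 chk.py
```

```text
turn 0.559 Mz 0.05 Ftool [1.0228 1.2431 2.1275] w 42.7
turn 0.5767 Mz 0.014 Ftool [1.2724 0.9497 1.7395] w 42.6
turn 0.5942 Mz -0.016 Ftool [2.6534 0.1877 1.3568] w 42.7
turn 0.6116 Mz -0.029 Ftool [1.1476 1.3665 0.6299] w 42.9
turn 0.629 Mz -0.071 Ftool [1.9799 1.1323 1.1676] w 42.7
```

```bash
python3 -m jog '[{"rot":[-0.1,0,0],"travel":[0,0.001,0.001],"jaw":0.1},{"rot":[-0.1,0,0],"travel":[0,0,0],"jaw":0.1}]' >/dev/null && python3 chk.py && 
python3 -m jog '[{"rot":[-0.1,0,0],"travel":[0,0,0],"jaw":0.1},{"rot":[-0.1,0,0],"travel":[0,0,0],"jaw":0.1}]' >/dev/null && python3 chk.py && 
python3 -m jog '[{"rot":[-0.1,0,0],"travel":[0,0,0],"jaw":0.1},{"rot":[-0.1,0,0],"travel":[0,0,0],"jaw":0.1}]' >/dev/null && python3 chk.py && 
python3 -m jog '[{"rot":[-0.1,0,0],"travel":[0,0,0],"jaw":0.1},{"rot":[-0.1,0,0],"travel":[0,0,0],"jaw":0.1}]' >/dev/null && python3 chk.py && 
python3 -m jog '[{"rot":[-0.1,0,0],"travel":[0,0,0],"jaw":0.1},{"rot":[-0.1,0,0],"travel":[0,0,0],"jaw":0.1}]' >/dev/null && python3 chk.py &&
python3 -m jog '[{"rot":[-0.1,0,0],"travel":[0,0,0],"jaw":0.1},{"rot":[-0.1,0,0],"travel":[0,0,0],"jaw":0.1}]' >/dev/null && python3 chk.py && 
python3 -m jog '[{"rot":[-0.1,0,0],"travel":[0,0,0],"jaw":0.1},{"rot":[-0.1,0,0],"travel":[0,0,0],"jaw":0.1}]' >/dev/null && python3 chk.py && 
python3 -m jog '[{"rot":[-0.1,0,0],"travel":[0,0,0],"jaw":0.1},{"rot":[-0.1,0,0],"travel":[0,0,0],"jaw":0.1}]' >/dev/null && python3 chk.py && 
python3 -m jog '[{"rot":[-0.1,0,0],"travel":[0,0,0],"jaw":0.1},{"rot":[-0.1,0,0],"travel":[0,0,0],"jaw":0.1}]' >/dev/null && python3 chk.py
```

```text
turn 0.6467 Mz -0.005 Ftool [ 3.446  -0.4455  1.1186] w 42.8
turn 0.664 Mz -0.048 Ftool [ 0.9189  1.0553 -0.0569] w 42.5
turn 0.6814 Mz -0.003 Ftool [1.6624 0.1252 0.1297] w 42.5
turn 0.6987 Mz -0.015 Ftool [1.8414 0.9686 0.4104] w 42.6
turn 0.7162 Mz -0.023 Ftool [1.5824 0.279  1.1505] w 42.5
turn 0.7336 Mz -0.062 Ftool [1.606  1.3252 0.1678] w 42.4
turn 0.751 Mz -0.036 Ftool [2.4241 1.9939 0.0059] w 42.9
turn 0.7685 Mz -0.022 Ftool [1.4539 1.6662 0.358 ] w 42.4
turn 0.7859 Mz 0.015 Ftool [2.7201 2.1564 1.5717] w 42.7
```

```bash
python3 -m jog '[{"rot":[-0.1,0,0],"travel":[0.001,0.001,0.001],"jaw":0.1},{"rot":[-0.1,0,0],"travel":[0,0,0],"jaw":0.1}]' >/dev/null && python3 chk.py && 
python3 -m jog '[{"rot":[-0.1,0,0],"travel":[0,0,0],"jaw":0.1},{"rot":[-0.1,0,0],"travel":[0,0,0],"jaw":0.1}]' >/dev/null && python3 chk.py && 
python3 -m jog '[{"rot":[-0.1,0,0],"travel":[0,0,0],"jaw":0.1},{"rot":[-0.1,0,0],"travel":[0,0,0],"jaw":0.1}]' >/dev/null && python3 chk.py && 
python3 -m jog '[{"rot":[-0.1,0,0],"travel":[0,0,0],"jaw":0.1},{"rot":[-0.1,0,0],"travel":[0,0,0],"jaw":0.1}]' >/dev/null && python3 chk.py && 
python3 -m jog '[{"rot":[-0.1,0,0],"travel":[0,0,0],"jaw":0.1},{"rot":[-0.1,0,0],"travel":[0,0,0],"jaw":0.1}]' >/dev/null && python3 chk.py &&
python3 -m jog '[{"rot":[-0.1,0,0],"travel":[0,0,0],"jaw":0.1},{"rot":[-0.1,0,0],"travel":[0,0,0],"jaw":0.1}]' >/dev/null && python3 chk.py && 
python3 -m jog '[{"rot":[-0.1,0,0],"travel":[0,0,0],"jaw":0.1},{"rot":[-0.1,0,0],"travel":[0,0,0],"jaw":0.1}]' >/dev/null && python3 chk.py && 
python3 -m jog '[{"rot":[-0.1,0,0],"travel":[0,0,0],"jaw":0.1},{"rot":[-0.1,0,0],"travel":[0,0,0],"jaw":0.1}]' >/dev/null && python3 chk.py && 
python3 -m jog '[{"rot":[-0.1,0,0],"travel":[0,0,0],"jaw":0.1},{"rot":[-0.1,0,0],"travel":[0,0,0],"jaw":0.1}]' >/dev/null && python3 chk.py
```

```text
turn 0.8036 Mz -0.002 Ftool [1.87   0.7278 1.1288] w 42.6
turn 0.821 Mz -0.019 Ftool [0.7002 1.8129 1.0225] w 42.6
turn 0.8384 Mz 0.003 Ftool [0.5751 1.3711 0.9518] w 42.7
turn 0.8558 Mz 0.007 Ftool [ 0.432   0.6871 -0.3468] w 42.8
turn 0.8732 Mz -0.009 Ftool [-1.0326  1.5021  1.6235] w 42.7
turn 0.8907 Mz -0.082 Ftool [-0.2119  1.7027  0.5865] w 42.4
turn 0.9081 Mz -0.12 Ftool [1.1511 3.6543 0.3676] w 42.7
turn 0.9255 Mz -0.149 Ftool [ 1.1728  5.466  -0.4625] w 42.5
turn 0.943 Mz -0.144 Ftool [ 2.792   5.7796 -0.4978] w 42.5
```

```bash
python3 -m jog '[{"rot":[0,0,0],"travel":[0,0.003,0],"jaw":0.1},{"rot":[0,0,0],"travel":[0,0,0],"jaw":0.1}]' >/dev/null ; python3 chk.py ; 
python3 -m jog '[{"rot":[0,0,0],"travel":[0,0.002,0],"jaw":0.1},{"rot":[0,0,0],"travel":[0,0,0],"jaw":0.1}]' >/dev/null ; python3 chk.py;python3 -m jog '[{"rot":[0,0,0],"travel":[0,0,0],"jaw":0.1}]' ; python3 chk.py
```

```text
turn 0.9426 Mz -0.095 Ftool [1.7451 4.1026 0.4576] w 42.9
turn 0.9426 Mz -0.057 Ftool [0.0601 2.3488 0.0034] w 43.3
time: 12.35
position: [0.5017, 0.1806, 0.1788]
tool_rot: [1.081, 1.286, -1.081]
ft_force: [2.7, -0.3, 0.5]
grip_width: 0.487
turn 0.9425 Mz -0.026 Ftool [-0.549   2.6482  0.8041] w 42.4
```

```bash
python3 -m jog '[{"rot":[-0.1,0,0],"travel":[0,0.003,0],"jaw":0.1},{"rot":[0,0,0],"travel":[0,0,0],"jaw":0.1}]' >/dev/null ; python3 chk.py && 
python3 -m jog '[{"rot":[-0.1,0,0],"travel":[0,0.001,0],"jaw":0.1},{"rot":[0,0,0],"travel":[0,0,0],"jaw":0.1}]' >/dev/null && python3 chk.py && 
python3 -m jog '[{"rot":[-0.1,0,0],"travel":[0,0.001,0],"jaw":0.1},{"rot":[0,0,0],"travel":[0,0,0],"jaw":0.1}]' >/dev/null && python3 chk.py && 
python3 -m jog '[{"rot":[-0.1,0,0],"travel":[0,0.001,0],"jaw":0.1},{"rot":[0,0,0],"travel":[0,0,0],"jaw":0.1}]' >/dev/null && python3 chk.py
```

```text
turn 0.9517 Mz -0.077 Ftool [-2.1525 -0.8028  0.4166] w 42.8
turn 0.9604 Mz -0.024 Ftool [-4.904  -1.7041  1.2117] w 43.1
turn 0.9693 Mz 0.006 Ftool [-5.3829 -2.4667  0.6997] w 42.7
turn 0.9779 Mz -0.026 Ftool [-5.2114 -2.5541  1.678 ] w 42.8
```

```bash
python3 -m jog '[{"rot":[0,0,0],"travel":[-0.001,-0.003,0],"jaw":0.1},{"rot":[0,0,0],"travel":[0,0,0],"jaw":0.1}]' >/dev/null ; python3 chk.py; python3 -c "
from h import *
s,R,p=st()"
```

```text
turn 0.9775 Mz 0.019 Ftool [-1.5185  1.5425 -0.0658] w 42.8
t 13.35 p [0.5028 0.1807 0.1788] yjaw ang 0.208 x [ 0.0002  0.0001 -1.    ] F [1.4954 0.3828 1.5187] M [-0.0123 -0.2746  0.0192] w 42.75 q [ 0.5017  0.2126 -0.9947  1.7708  0.1869  1.2587 -0.3325]
```

```bash
python3 -m jog '[{"rot":[-0.1,0,0],"travel":[0,0,0],"jaw":0.1},{"rot":[-0.1,0,0],"travel":[0,0,0],"jaw":0.1}]' >/dev/null ; python3 chk.py && 
python3 -m jog '[{"rot":[-0.1,0,0],"travel":[0,0.0005,0],"jaw":0.1},{"rot":[-0.1,0,0],"travel":[0,0,0],"jaw":0.1}]' >/dev/null && python3 chk.py && 
python3 -m jog '[{"rot":[-0.1,0,0],"travel":[0,0.0005,0],"jaw":0.1},{"rot":[-0.1,0,0],"travel":[0,0,0],"jaw":0.1}]' >/dev/null && python3 chk.py && 
python3 -m jog '[{"rot":[-0.1,0,0],"travel":[0,0.0005,0],"jaw":0.1},{"rot":[-0.1,0,0],"travel":[0,0,0],"jaw":0.1}]' >/dev/null && python3 chk.py
```

```text
turn 0.9955 Mz -0.01 Ftool [1.899  2.4914 0.1446] w 42.8
turn 1.0127 Mz -0.22 Ftool [ 2.3783  2.3318 -1.3588] w 42.6
```

```bash
python3 -m jog '[{"rot":[0,0,0],"travel":[0,0,0],"jaw":0.1}]' >/dev/null ; python3 chk.py;python3 -m jog '[{"rot":[0,0,0],"travel":[0,0,0],"jaw":0.1}]' >/dev/null ; python3 chk.py; python3 -c "
from h import *
s,R,p=st()"
```

```text
turn 1.0124 Mz -0.173 Ftool [ 1.2383  3.2145 -0.0944] w 43.1
turn 1.012 Mz -0.165 Ftool [ 3.518   3.57   -0.9046] w 42.8
t 13.95 p [0.5032 0.1808 0.1788] yjaw ang 0.2425 x [ 0.0004  0.0004 -1.    ] F [ 3.2497  1.7368 -3.5161] M [ 0.3486 -0.858  -0.1652] w 42.77 q [ 0.5054  0.2145 -0.9996  1.7701  0.1892  1.259  -0.2996]
```

```bash
python3 -m jog '[{"rot":[0,0,0],"travel":[0,0.0025,0],"jaw":0.1},{"rot":[0,0,0],"travel":[0,0,0],"jaw":0.1}]' >/dev/null ; python3 chk.py;python3 -m jog '[{"rot":[-0.1,0,0],"travel":[0,0,0],"jaw":0.1},{"rot":[0,0,0],"travel":[0,0,0],"jaw":0.1}]' >/dev/null ; python3 chk.py
```

```text
turn 1.0122 Mz -0.189 Ftool [ 1.9941  1.2829 -0.8259] w 42.5
turn 1.0211 Mz -0.25 Ftool [ 3.3057  0.6496 -0.8131] w 43.0
```

It's the stop: the twist holds at -0.19 to -0.25 N m with no side load. I'll ease back about 1° and lift gently, watching the pull.

```bash
cat > chk2.py <<'E'
from h import *
import sys
s=ctrl.get_state();R=Ro.from_rotvec(s["tool_rot"]).as_matrix();f=R.T@s["ft_force"]
print("z",round(s["position"][2],4),"turn",round(np.arctan2(R[1,1],R[0,1])+.7695,4),"Mz",round(s["torque"][2],3),"Ftool",f)
sys.exit(1 if f[0]>9 or np.abs(f[1:]).max()>8 else 0)
E
python3 -m jog '[{"rot":[0.2,0,0],"travel":[0,0,0],"jaw":0.1},{"rot":[0,0,0],"travel":[0,0,0],"jaw":0.1}]' 25 >/dev/null ; python3 chk2.py &&
python3 -m jog '[{"rot":[0,0,0],"travel":[-0.002,0,0],"jaw":0.1},{"rot":[0,0,0],"travel":[-0.001,0,0],"jaw":0.1}]' >/dev/null ; python3 chk2.py &&
python3 -m jog '[{"rot":[0,0,0],"travel":[-0.002,0,0],"jaw":0.1},{"rot":[0,0,0],"travel":[-0.001,0,0],"jaw":0.1}]' >/dev/null ; python3 chk2.py &&
python3 -m jog '[{"rot":[0,0,0],"travel":[-0.002,0,0],"jaw":0.1},{"rot":[0,0,0],"travel":[-0.001,0,0],"jaw":0.1}]' >/dev/null ; python3 chk2.py
```

```text
z 0.1789 turn 1.0032 Mz -0.022 Ftool [ 1.4672  0.5813 -1.0382]
z 0.1797 turn 1.0036 Mz -0.033 Ftool [ 4.2528  0.6343 -0.6194]
z 0.1806 turn 1.0034 Mz 0.007 Ftool [ 3.8782 -0.2478  0.7289]
z 0.1816 turn 1.0033 Mz -0.058 Ftool [ 3.7914 -0.721  -0.1184]
```

Only the weight is showing so far, so I'll keep lifting in small steps.

```bash
python3 -m jog '[{"rot":[0,0,0],"travel":[-0.003,0,0],"jaw":0.1},{"rot":[0,0,0],"travel":[-0.001,0,0],"jaw":0.1}]' >/dev/null ; python3 chk2.py &&
python3 -m jog '[{"rot":[0,0,0],"travel":[-0.003,0,0],"jaw":0.1},{"rot":[0,0,0],"travel":[-0.001,0,0],"jaw":0.1}]' >/dev/null ; python3 chk2.py &&
python3 -m jog '[{"rot":[0,0,0],"travel":[-0.005,0,0],"jaw":0.1},{"rot":[0,0,0],"travel":[-0.005,0,0],"jaw":0.1}]' >/dev/null ; python3 chk2.py &&
python3 -m jog '[{"rot":[0,0,0],"travel":[-0.01,0,0],"jaw":0.1},{"rot":[0,0,0],"travel":[-0.01,0,0],"jaw":0.1}]' >/dev/null ; python3 chk2.py &&
python3 -m jog '[{"rot":[0,0,0],"travel":[-0.02,0,0],"jaw":0.1},{"rot":[0,0,0],"travel":[-0.03,0,0],"jaw":0.1},{"rot":[0,0,0],"travel":[-0.04,0,0],"jaw":0.1},{"rot":[0,0,0],"travel":[-0.05,0,0],"jaw":0.1},{"rot":[0,0,0],"travel":[-0.05,0,0],"jaw":0.1}]' >/dev/null ; python3 chk2.py
python3 -c "
from h import *
import cv2
s,R,p=st()
s=ctrl.get_image('side')[:,:,::-1]; cv2.imwrite('pics/side3.png',s)
cv2.imwrite('pics/z4.png',cv2.resize(s[85:185,190:290],(600,600),interpolation=2))
"
```

```text
z 0.1829 turn 1.0034 Mz -0.039 Ftool [ 3.4546 -1.3524  0.0131]
z 0.1841 turn 1.0034 Mz -0.038 Ftool [ 3.7824 -2.129   0.7158]
z 0.1872 turn 1.0036 Mz 0.007 Ftool [ 2.9116 -1.7321 -0.2178]
z 0.1939 turn 1.0036 Mz -0.044 Ftool [ 1.429   1.12   -0.5135]
z 0.2518 turn 1.0036 Mz 0.003 Ftool [1.9887 1.1877 0.7307]
t 16.45 p [0.5039 0.181  0.2518] yjaw ang 0.2341 x [ 0.0009  0.0001 -1.    ] F [ 1.3266 -0.4352 -1.9875] M [ 0.0022 -0.1229  0.0029] w 42.45 q [ 0.5321  0.1556 -1.0111  1.6651  0.1341  1.3942 -0.263 ]
```

View pics/z4.png

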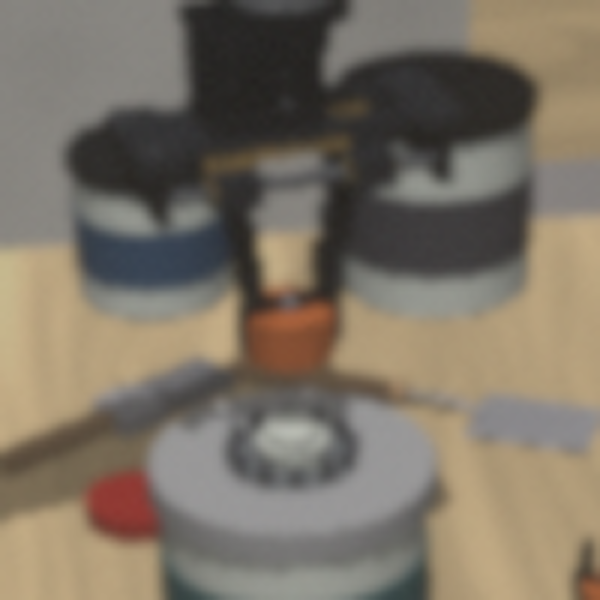

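The cap is off and hanging upright in the fingers at (290,335), and the bare neck is visible at (292,440). Now I'll carry it to the tray.

```bash
python3 -c "
from h import *
go([.504,-.206,.25],.234)"
```

```text
t 16.5 p [0.5052 0.1817 0.2544] yjaw ang 0.234 x [ 0.0048  0.0009 -1.    ] F [ 1.7446  1.558  -0.1383] M [ 0.0156 -0.1914 -0.0215] w 42.2 q [ 0.5323  0.154  -1.0116  1.6611  0.1338  1.3952 -0.2628]
travel units [ 0.0135 -0.3036  1.2562] dist 0.3877267346858813
world turn deg -0.0025174993631057146 tool x rot units 0.0005034998726211429
```

```bash
python3 -m jog '[{"rot":[0,0,0],"travel":[0,-0.014,0.06],"jaw":0.1},{"rot":[0,0,0],"travel":[0,-0.025,0.11],"jaw":0.1},{"rot":[0,0,0],"travel":[0,-0.03,0.12],"jaw":0.1},{"rot":[0,0,0],"travel":[0,-0.03,0.12],"jaw":0.1},{"rot":[0,0,0],"travel":[0,-0.03,0.12],"jaw":0.1},{"rot":[0,0,0],"travel":[0,-0.03,0.12],"jaw":0.1},{"rot":[0,0,0],"travel":[0,-0.03,0.12],"jaw":0.1},{"rot":[0,0,0],"travel":[0,-0.03,0.12],"jaw":0.1}]'
python3 -m jog '[{"rot":[0,0,0],"travel":[0,-0.03,0.12],"jaw":0.1},{"rot":[0,0,0],"travel":[0,-0.026,0.12],"jaw":0.1},{"rot":[0,0,0],"travel":[0,-0.02,0.08],"jaw":0.1},{"rot":[0,0,0],"travel":[0,-0.009,0.045],"jaw":0.1},{"rot":[0,0,0],"travel":[0,0,0],"jaw":0.1},{"rot":[0,0,0],"travel":[0,0,0],"jaw":0.1}]'
python3 -c "
from h import *
import cv2
go([.504,-.206,.06],.234)
for n in('top','side'): cv2.imwrite(f'pics/{n}4.png',ctrl.get_image(n)[:,:,::-1])
t=cv2.imread('pics/top4.png');s=cv2.imread('pics/side4.png')
cv2.imwrite('pics/z5.png',np.hstack([cv2.resize(t[150:270,255:375],(400,400),interpolation=2),cv2.resize(s[165:285,200:320],(400,400),interpolation=2)]))
"
```

```text
time: 17.3
position: [0.5017, -0.0956, 0.2509]
tool_rot: [1.035, 1.309, -1.035]
ft_force: [1.0, -0.4, -1.6]
grip_width: 0.486
time: 17.9
position: [0.5027, -0.2048, 0.2503]
tool_rot: [1.035, 1.312, -1.033]
ft_force: [0.1, 0.0, -2.2]
grip_width: 0.488
t 17.9 p [ 0.5027 -0.2048  0.2503] yjaw ang 0.2356 x [ 0.0003  0.0011 -1.    ] F [ 0.0927  0.0131 -2.2232] M [ 0.0598 -0.1231 -0.0132] w 42.48 q [ 0.9862  0.1281 -0.7014  1.6568  0.0828  1.3874  0.5093]
travel units [0.6344 0.003  0.0057] dist 0.19032372699262115
world turn deg -0.09090032052687715 tool x rot units 0.01818006410537543
```

View pics/z5.png

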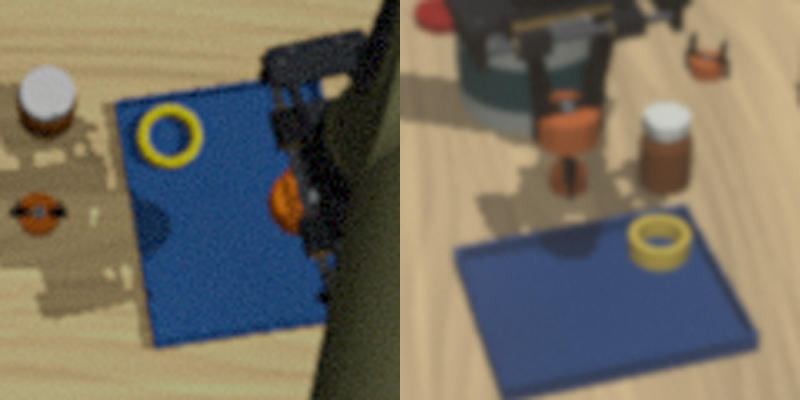

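```bash
python3 -m jog '[{"rot":[0,0,0],"travel":[0.05,0,0],"jaw":0.1},{"rot":[0,0,0],"travel":[0.1,0,0],"jaw":0.1},{"rot":[0,0,0],"travel":[0.12,0,0],"jaw":0.1},{"rot":[0,0,0],"travel":[0.12,0,0],"jaw":0.1},{"rot":[0,0,0],"travel":[0.11,0,0],"jaw":0.1},{"rot":[0,0,0],"travel":[0.08,0,0],"jaw":0.1},{"rot":[0,0,0],"travel":[0.04,0,0],"jaw":0.1},{"rot":[0,0,0],"travel":[0.015,0,0],"jaw":0.1}]' >/dev/null; python3 chk2.py
python3 -m jog '[{"rot":[0,0,0],"travel":[0.015,0,0],"jaw":0.1},{"rot":[0,0,0],"travel":[0.01,0,0],"jaw":0.1},{"rot":[0,0,0],"travel":[0.005,0,0],"jaw":0.1},{"rot":[0,0,0],"travel":[0.003,0,0],"jaw":0.1},{"rot":[0,0,0],"travel":[0,0,0],"jaw":0.1}]'; python3 chk2.py
python3 -c "
from h import *
import cv2
s=ctrl.get_image('side')[:,:,::-1]; cv2.imwrite('pics/side5.png',s)
cv2.imwrite('pics/z6.png',cv2.resize(s[200:290,210:310],(667,600),interpolation=2))
"
```

```text
z 0.0581 turn 1.0046 Mz 0.004 Ftool [ 1.9295  0.8848 -0.1067]
time: 19.3
position: [0.5025, -0.2067, 0.0501]
tool_rot: [1.035, 1.31, -1.035]
ft_force: [0.4, -1.0, -2.4]
grip_width: 0.485
z 0.0501 turn 1.0034 Mz 0.056 Ftool [2.3734 0.1107 1.0574]
```

View pics/z6.png

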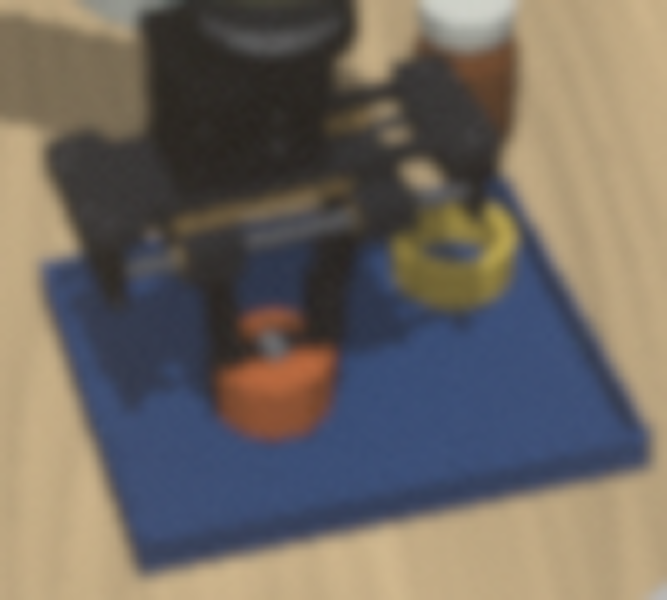

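The cap hangs upright just above a clear part of the tray floor at (275,400). I'll lower it step by step until I feel the floor.

```bash
cat > chk3.py <<'E'
from h import *
import sys
s=ctrl.get_state();f=s["ft_force"];print(round(s["position"][2],4),f)
sys.exit(1 if f[2]>2 else 0)
E
python3 -m jog '[{"rot":[0,0,0],"travel":[0.004,0,0],"jaw":0.1},{"rot":[0,0,0],"travel":[0.004,0,0],"jaw":0.1}]' >/dev/null;python3 chk3.py &&
python3 -m jog '[{"rot":[0,0,0],"travel":[0.003,0,0],"jaw":0.1},{"rot":[0,0,0],"travel":[0.001,0,0],"jaw":0.1}]' >/dev/null&&python3 chk3.py &&
python3 -m jog '[{"rot":[0,0,0],"travel":[0.002,0,0],"jaw":0.1},{"rot":[0,0,0],"travel":[0.001,0,0],"jaw":0.1}]' >/dev/null&&python3 chk3.py &&
python3 -m jog '[{"rot":[0,0,0],"travel":[0.002,0,0],"jaw":0.1},{"rot":[0,0,0],"travel":[0.001,0,0],"jaw":0.1}]' >/dev/null&&python3 chk3.py &&
python3 -m jog '[{"rot":[0,0,0],"travel":[0.002,0,0],"jaw":0.1},{"rot":[0,0,0],"travel":[0.001,0,0],"jaw":0.1}]' >/dev/null&&python3 chk3.py &&
python3 -m jog '[{"rot":[0,0,0],"travel":[0.002,0,0],"jaw":0.1},{"rot":[0,0,0],"travel":[0.001,0,0],"jaw":0.1}]' >/dev/null&&python3 chk3.py &&
python3 -m jog '[{"rot":[0,0,0],"travel":[0.002,0,0],"jaw":0.1},{"rot":[0,0,0],"travel":[0.001,0,0],"jaw":0.1}]' >/dev/null&&python3 chk3.py
```

```text
0.0474 [ 0.3791  0.1481 -1.6266]
0.046 [-0.0287 -1.0675 -1.5468]
0.0452 [-0.3962  0.0551 -1.6124]
0.0443 [ 0.468   0.6574 -2.2933]
0.0438 [-1.8309  1.2824  3.1924]
```

```bash
python3 -m jog '[{"rot":[0,0,0],"travel":[0,0,0],"jaw":-0.05},{"rot":[0,0,0],"travel":[0,0,0],"jaw":-0.15},{"rot":[0,0,0],"travel":[0,0,0],"jaw":-0.25},{"rot":[0,0,0],"travel":[0,0,0],"jaw":-0.35},{"rot":[0,0,0],"travel":[0,0,0],"jaw":-0.45},{"rot":[0,0,0],"travel":[0,0,0],"jaw":-0.6},{"rot":[0,0,0],"travel":[0,0,0],"jaw":-0.7},{"rot":[0,0,0],"travel":[0,0,0],"jaw":-0.7}]'; python3 -c "
from h import *
import cv2
st()
s=ctrl.get_image('side')[:,:,::-1]; cv2.imwrite('pics/side6.png',s)
cv2.imwrite('pics/z7.png',cv2.resize(s[200:290,210:310],(667,600),interpolation=2))
"
```

```text
time: 21.15
position: [0.5023, -0.2066, 0.0435]
tool_rot: [1.035, 1.311, -1.035]
ft_force: [0.1, 0.1, -0.1]
grip_width: 0.831
t 21.15 p [ 0.5023 -0.2066  0.0435] yjaw ang 0.234 x [ 0.0001 -0.0002 -1.    ] F [ 0.0976  0.1408 -0.065 ] M [-0.1026 -0.1507 -0.0408] w 72.32 q [ 0.9236  0.3299 -0.6651  1.893   0.2403  0.9986  0.3873]
```

View pics/z7.png

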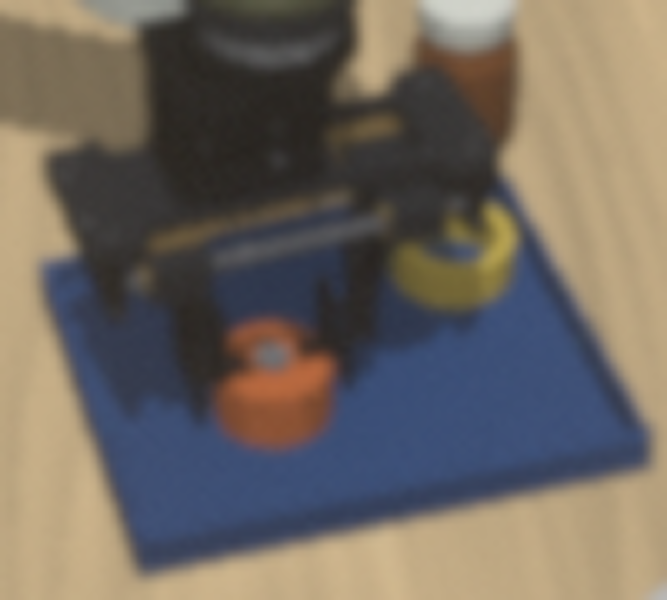

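The cap stands free with its ears sprung out at (220,330) and (330,310), and the fingers are clear of it. I'll go straight up.

```bash
python3 -m jog '[{"rot":[0,0,0],"travel":[0,0,0],"jaw":-0.9},{"rot":[0,0,0],"travel":[-0.03,0,0],"jaw":-0.9},{"rot":[0,0,0],"travel":[-0.06,0,0],"jaw":-0.9},{"rot":[0,0,0],"travel":[-0.1,0,0],"jaw":-0.9},{"rot":[0,0,0],"travel":[-0.12,0,0],"jaw":-0.9},{"rot":[0,0,0],"travel":[-0.12,0,0],"jaw":-0.9},{"rot":[0,0,0],"travel":[-0.12,0,0],"jaw":-0.9},{"rot":[0,0,0],"travel":[-0.1,0,0],"jaw":-0.9}]'
python3 -m jog '[{"rot":[0,0,0],"travel":[0,0.03,-0.12],"jaw":-0.9},{"rot":[0,0,0],"travel":[0,0.03,-0.12],"jaw":-0.9},{"rot":[0,0,0],"travel":[0,0.03,-0.12],"jaw":-0.9},{"rot":[0,0,0],"travel":[0,0.03,-0.12],"jaw":-0.9},{"rot":[0,0,0],"travel":[0,0.03,-0.1],"jaw":-0.9},{"rot":[0,0,0],"travel":[0,0,0],"jaw":-0.9},{"rot":[0,0,0],"travel":[0,0,0],"jaw":-0.9}]'
python3 -c "
from h import *
import cv2
st()
for n in('top','side'): cv2.imwrite(f'pics/{n}7.png',ctrl.get_image(n)[:,:,::-1])
t=cv2.imread('pics/top7.png');s=cv2.imread('pics/side7.png')
cv2.imwrite('pics/z8.png',np.hstack([cv2.resize(t[150:270,255:375],(400,400),interpolation=2),cv2.resize(s[190:290,205:305],(400,400),interpolation=2)]))
"
```

```text
time: 22.0
position: [0.5027, -0.2064, 0.2414]
tool_rot: [1.035, 1.308, -1.034]
ft_force: [0.6, -0.1, -0.6]
grip_width: 0.952
time: 22.7
position: [0.5057, -0.0263, 0.2391]
tool_rot: [1.033, 1.31, -1.034]
ft_force: [-0.5, -0.8, -0.1]
grip_width: 0.951
t 22.7 p [ 0.5057 -0.0263  0.2391] yjaw ang 0.2361 x [ 0.0007 -0.0012 -1.    ] F [-0.4742 -0.794  -0.059 ] M [-0.0059 -0.1329  0.0194] w 82.74 q [ 0.8287  0.0489 -0.8463  1.7517  0.0388  1.3569  0.2108]
```

View pics/z8.png

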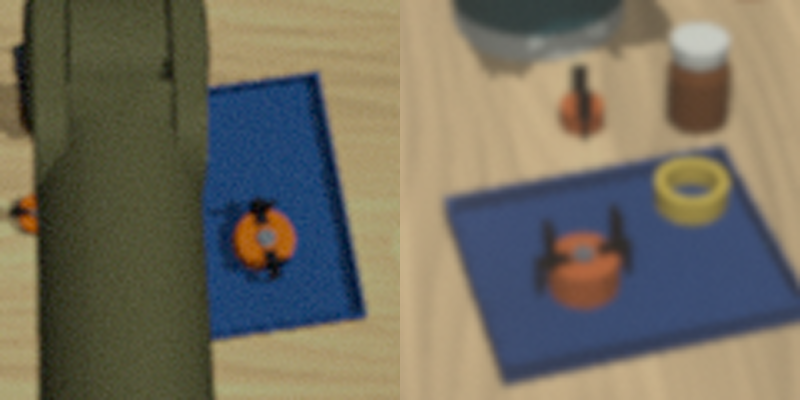

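View pics/side7.png

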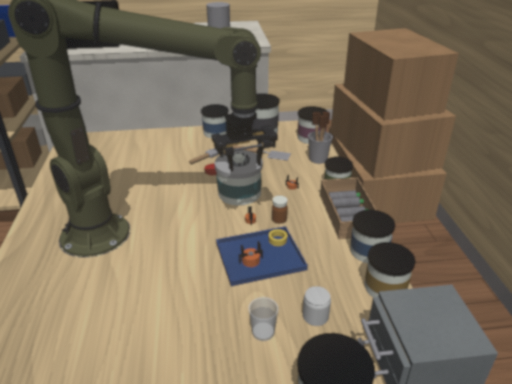

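The cap stands upright on the tray floor at (585,265) in the crop. The tape, jar and small caps haven't moved, and the arm is clear of everything. Handing in.

```bash
python3 -c "
from bench import ctrl
print(ctrl.close_job())"
```

```text
the job is handed in; nothing more can be done
None
```

The pail is open, and its orange cap stands upright on the blue tray's floor. I handed the job in at about 23 s of the 64 s allowed.

- **Squeeze:** I centred the jaws on the two ears by touch, until both were touching and the net force was near zero. I then squeezed them fully with 20 N.
- **Turn:** I turned the cap slowly anticlockwise to its stop, about 1.0 rad from the start. The twist there held at 0.19 to 0.25 N m with no side load. I eased back about 1° and lifted; the pull never went above about 4.3 N.
- **Set down:** I lowered the cap until I felt the floor (about 3 N), opened the jaws, and moved the arm clear.

**Last checks:** the final pictures show the cap upright with its tabs sprung out. The tape, jar and small caps are where they were, and the force on the tool is about zero.

**What disagreed:**
- **Camera positions:** the two cameras placed the cap 4 to 7 mm apart, and feeling for the ears settled it close to the top camera's position.
- **Early resistance:** at about 0.9 rad the twist rose to 0.15 N m together with a side load of about 6 N. It went away when I shifted the tool sideways, so I took it as side play and not the stop.

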